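Take a moisture reading on the chopping board's marked spot

ROBOT

A 7-joint arm with a two-finger parallel gripper is mounted at the origin on a cart in front of the work surface, level with it; the furniture and walls round the work are solid. World frame = base frame: x ahead of the robot, y to its left, z up, the work surface at z = 0. Lengths are in m, angles in rad, forces in N, time in s.
With the tool pointing down it reaches from about 0.4 to 0.85 m from the base axis. Payload 10.4 kg.
Tool frame: the origin (TCP) lies between the finger pads; the fingertips stand 14 mm ahead of it and the grasp point (between the pads) lies 5 mm behind it; z points along the fingers, y is the line along which they close (so a half turn about z gives the same grasp; the last joint's range is limited). The gripper opens to 87 mm and grips with 3 to 60 N. Pads are 19 mm wide; open, the fingers measure 117 mm over their backs; the gripper's body (75 mm by 190 mm) begins 51 mm behind the grasp point.
Start: joints at [-1.282, 0.332, -0.065, 1.46, 0.022, 1.35, -0.088], TCP at [0.192, 0.595, 0.199] pointing down, gripper open.
Joint ranges: [-2.6, 2.6], [-0.5, 2.12], [-1.47, 1.34], [0.16, 2.42], [-1.27, 4.41], [0.06, 2.06], [-2.6, 2.6]. Speed limits (rad/s): [2.22, 2.22, 2.79, 2.79, 3.14, 3.14, 3.14].

INTERFACE

Orientations are given as a rotation vector (axis times angle).
In Python, from rig import r gives the robot as it stands.
- The arm moves only by the tool play_rows, never from a script. Its argument "motion" is a list of rows, each a list of 3 entries, a list of its own where there are three numbers: the shift along the tool's x, y, z in mm, then the turn about the tool's z in rad, then the closure, from 0 (fully open) to 1 (shut). In form: [[[dx, dy, dz], yaw, hand], ...]. A call has 1 to 5 rows; each row shifts and turns the commanded pose from where the row before left it, along the tool's axes as they then stand; what a row does not reach is not made up. A row lasts 1/12 s, in which the tool goes at most 41.7 mm and 7.16 degrees, less where a joint would pass 70% of its speed; a pose out of reach is approached as far as the arm can. A call with a gripper value outside its range is refused whole. The fingers move at their own pace and stop on an object; the grip force is fixed at half the most. Time passes only in rows, so rows that do not move let the fingers close. It gives the time, the measured TCP pose, the force, the opening and the grip force at its end, in the units of the state.
- r.sense(): the state, without advancing time (a new reading comes with each control period).
- r.camera(name): name is "side" or "top" or "wrist"; returns a dict with "color" (420x560x3 uint8, red, green, blue), "K" (3x3 intrinsics, pixels), "k1" (the pictures are not rectified: a ray, as slopes to the right and down, at radius r is drawn at 1 + k1 r^2 times it, then the intrinsics apply), "rvec" (rotation vector, rad) and "tvec" (3), from world to camera coordinates, as OpenCV has them. Camera axes: x right, y down, z forward; pixel columns grow to the right and rows downward; lengths in m; the calibration is good to about 2 mm. A picture is of the moment at which its call begins. There is no depth.
- r.finish_job(): hands the job in; it is judged then, once.
The state is a dict: "time": time; "joints": joint angles; "joint_vel": joint speeds; "effort": joint torques, N m; "position": TCP position; "orientation": TCP orientation; "ft_force": force on the tool from outside, world axes, zero at the start; "ft_torque": the same for the moment, N m; "gripper_width": finger opening in m; "finger_force": force on a finger pad.
Only numpy, scipy, OpenCV 4.12 (cv2) and the standard library are available. Lean on these libraries where they do the work, as an engineer would, in place of code of your own. Each camera call takes 0.05 s, during which the arm holds its last target. There are 200 camera calls.

TASK

Check whether the chopping board is dry enough to oil. First lift away the spice jar that stands on the board's round mark and stand it upright on the bare worktop; then take the moisture meter out of its stand and hold it upright with its foot inside the mark's ring and its display facing the robot's side of the board, pressing lightly so that the sprung foot is about half in, never hard against its stop. Leave the garlic, the salt shaker and the tomato where they are, and finish still gripping the meter and pressing it there; do not let go.

Things in the scene. Friction and masses are not known exactly. Their poses are not given: they have to be found in the camera images.
- board: oak chopping board, slab 200 x 300 x 22 mm, fixed on the worktop right of the middle. Origin: centre of its underside; x along the 200 mm side (away from the robot), y along the 300 mm side, z up; its top is 22 mm above the worktop. A garlic bulb and a salt shaker on its rear corners stay there.
- mark: round inlaid mark, flush in the board's top (22 mm above the worktop): a dark ring, 34 mm inside and 40 mm outside diameter, with a dark 6 mm dot at its centre; at the start the spice jar covers it. Origin: the ring's centre, on the board's surface; axes parallel to the board's (-x towards the robot's side), z up.
- jar: spice jar standing on the mark: round, 45 mm across (lid too), 106 mm high, about 0.11 kg, loose. Origin: centre of its underside, z up. A like jar behind the board, beside the pepper mill, is not concerned. The bare worktop between board and meter stand, in front of the bread bin (about 0.45 m ahead of the robot's base, 0.155 m to its left), is always free for the jar.
- stand: grey stand of the moisture meter, fixed on the worktop left of the middle: base 66 x 76 mm, on it a pocket 34 x 44 mm outside, 78 mm high, open at the top. The meter stands in it with 2 mm play a side, parallel to it, and lifts straight up; 70 mm of lift clears it. Origin: centre of the underside, z up.
- meter: moisture meter, loose, upright in the stand, foot down; 135 mm high, 0.12 kg. Origin: centre of the foot's face when the foot is fully out (8 mm above the worktop in the stand); z up the meter, -x the display side. Housing 20 (x) by 30 mm (y) from z = 40 to 135 mm, grip it at z = 100 to 130 mm; below it a cone nose and the sprung foot, a steel disc 16 mm across, 6 mm thick.
- display (a point): centre of the meter's display, on its -x face, 74 mm above the meter's origin
- foot_face (a point): centre of the lower face of the sprung foot; moves with the foot
- foot (a joint): how far the sprung foot is pushed into the meter: 0 fully out, 0.014 m at its stop; it starts to give at 1.5 N and takes 0.25 N more per mm (3.25 N at half, 7 mm; 5 N at the stop)
- view (a point): point 50 mm straight out from the display, on the meter's -x side, at the display's height; when the display faces the robot this point lies on the robot's side of the meter
- garlic: garlic bulb, 55 mm across and high, on the board's right rear corner; leave it
- salt: salt shaker, 44 mm in diameter, 90 mm high, on the board's left rear corner; leave it
- tomato: tomato, 65 mm across and high, on the worktop beside the meter's stand; leave it. Over this left half a wall cabinet hangs 0.5 m above the worktop, from 0.59 m ahead of the base and up to its right end 0.07 m left of the middle: cross over with the arm drawn in
Things that resemble listed ones, but are neither listed nor needed, are in the scene too. What is shaped like the meter but brown or purple is not meant.

How it is judged:
On the way, in this order (a step that is already met when the one before it is completed fails the run):
1. the spice jar stands upright on the worktop, off the board, and is let go (height (world z) of jar between -0.008 and 0.008 m and angle between jar's own z axis and vertical below 0.1 rad and linear speed of jar below 0.03 m/s and contact force between the fingers and jar below 0.1 N and contact force between jar and board below 0.1 N), for 0.3 s.
2. the moisture meter is lifted clear of its stand (height (world z) of meter above 0.07 m and contact force between the fingers and meter above 1 N), for 0.1 s.
At the end, for the whole second after the job is handed in: Meter gripped, upright within 7 deg, foot centre within 9 mm of the mark's centre, foot pushed in 2 to 12 mm, 1 to 8 N on the board, display towards the robot (within 43 deg of the mark's -x); jar upright on the worktop, off the board, let go (all of step 1 and horizontal distance between foot_face and mark below 0.009 m and angle between meter's own z axis and vertical below 0.12 rad and value of joint foot between 0.002 and 0.012 m and contact force between meter and board between 1 and 8 N and angle between the x axis of meter and the x axis of mark, either way round below 0.75 rad and x of view in the frame of mark below 0 m and contact force between the fingers and meter above 1 N and linear speed of meter below 0.02 m/s); the arm keeps its last pose, push and grip.
It fails at once if the meter is pushed hard into the board (over 15 N) (contact force between meter and board above 15 N).
It fails at once if the spice jar is tipped over (angle between jar's own z axis and vertical above 0.7 rad).
It fails at once if the garlic is shifted by more than 30 mm (distance of garlic from where it was at the start of the episode above 0.03 m).
It fails at once if the salt shaker is shifted by more than 30 mm (distance of salt from where it was at the start of the episode above 0.03 m).
It fails at once if the tomato is shifted by more than 30 mm (distance of tomato from where it was at the start of the episode above 0.03 m).
It also fails if it takes over 58 s, if anything falls off the work surface, if the arm or the gripper's body presses on something with over 40 N, if the wrist force passes 120 N, or if a joint passes its speed limit or range.

## Working session

There is one attempt and no reset: what is moved stays moved. The work goes in short steps, Python scripts to look and compute and a tool call to move; the robot and the scene stay as the last step left them, time stands still between calls to the robot, and variables do not carry over. Pictures are saved under pics/ and viewed, at most 10 in all, crops included, and the job is handed in when it is done.

Besides the shell and the picture viewer there is one more tool, called after ">>>" by a JSON object that holds its "api" and its "payload", one argument or row to a line. play_rows: Moves the arm, as the interface text tells. Its arguments: {"type":"object","properties":{"motion":{"type":"array","items":{"type":"array"}}},"required":["motion"]}

```bash
mkdir -p pics
python3 - <<'E'
from rig import r
import cv2
s=r.sense();print(s)
for n in ("side","top"):
    c=r.camera(n);cv2.imwrite(f"pics/{n}0.png",cv2.resize(c["color"][:,:,::-1],(800,600),interpolation=cv2.INTER_CUBIC));print(n,c["K"],c["k1"],c["rvec"],c["tvec"])
E
```

```text
{'time': 0.0, 'joints': array([-1.28160467,  0.33287644, -0.06469309,  1.46094013,  0.02159449,
        1.34989026, -0.08843603]), 'joint_vel': array([-0.00209458,  0.0013759 ,  0.00027703, -0.00015018, -0.00070509,
        0.00042489,  0.0007175 ]), 'effort': array([-7.26260150e-04, -6.23270202e+01,  2.42435164e-02, -3.89873922e+01,
       -6.12687715e-02,  4.00505948e-02,  1.51535382e-04]), 'position': array([0.19160866, 0.59446558, 0.19855165]), 'orientation': array([-4.87635266e-01, -3.10335545e+00,  2.21484248e-03]), 'ft_force': array([ 0.85224866,  0.52651561, -0.7102616 ]), 'ft_torque': array([-0.01192161,  0.02106625,  0.06900647]), 'finger_force': 0.0, 'gripper_width': 0.08693622382664662}
side [[394.1235407    0.         272.61300685]
 [  0.         394.1235407  208.12561116]
 [  0.           0.           1.        ]] -0.02807681331304947 [ 0.62914046 -2.50255289  1.31597527] [0.5453789  0.0626848  1.16177696]
top [[489.34167548   0.         271.50347453]
 [  0.         489.34167548 206.63171267]
 [  0.           0.           1.        ]] -0.13566043551858695 [ 2.152061   -2.15856509  0.1652338 ] [0.22241471 0.50525973 1.44040204]
```

View pics/top0.png

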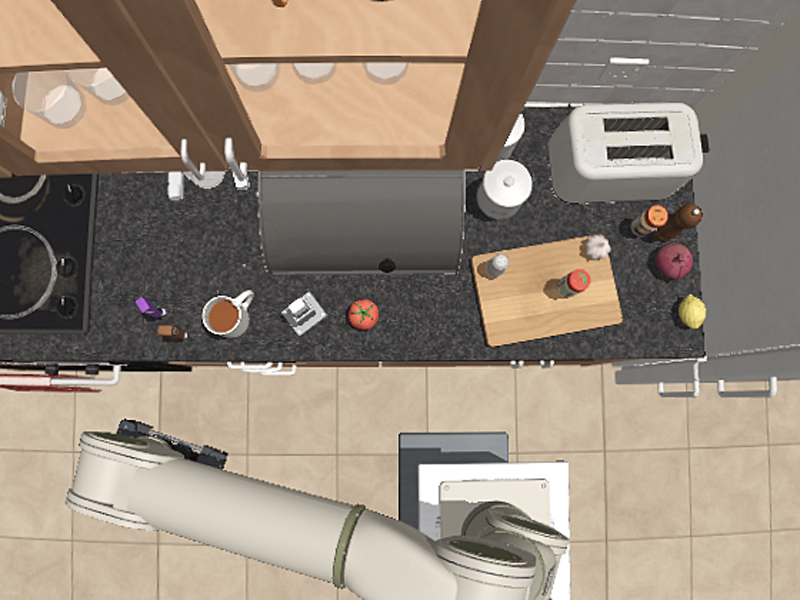

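View pics/side0.png

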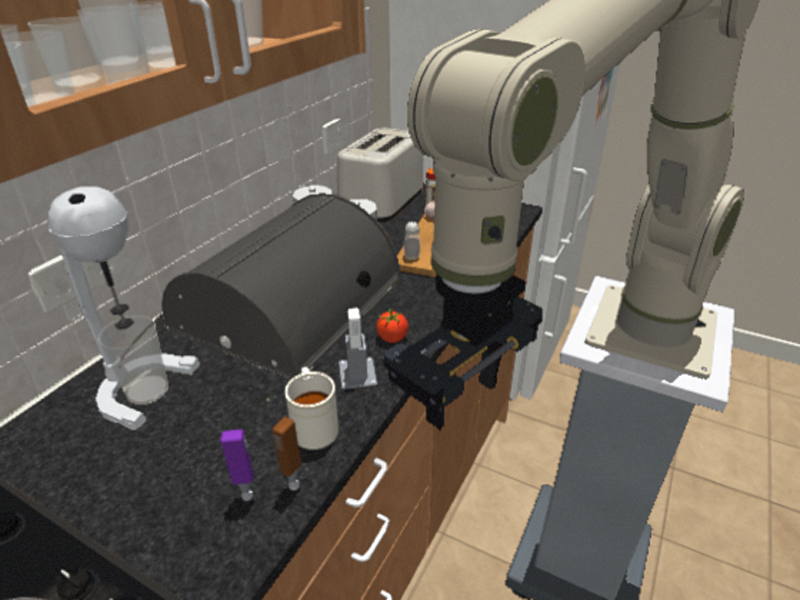

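The top view shows the red-lidded jar on the board at (578,281) and the meter in its stand at (302,312), with the tomato at (363,314). In the side view the white meter is at (354,330).

```bash
cat > h.py <<'E'
from rig import r
import cv2, numpy as np
def dist(c): return np.array([c["k1"],0,0,0,0.])
def back(c,uv,z):
    p=cv2.undistortPoints(np.array([[uv]],float),c["K"],dist(c))[0,0]
    # k1 model: drawn = ray*(1+k1 r^2)  == OpenCV
    R=cv2.Rodrigues(np.array(c["rvec"]))[0];t=np.array(c["tvec"]).ravel()
    d=R.T@np.array([p[0],p[1],1]);o=-R.T@t
    return o+d*(z-o[2])/d[2]
def proj(c,P):
    return cv2.projectPoints(np.array(P,float).reshape(-1,1,3),np.array(c["rvec"]),np.array(c["tvec"]),c["K"],dist(c))[0][:,0]
def crop(c,u0,v0,w,h,k):
    return cv2.resize(c["color"][v0:v0+h,u0:u0+w,::-1],None,fx=k,fy=k,interpolation=cv2.INTER_CUBIC)
E
python3 - <<'E'
from h import *
c=r.camera("top")
a=crop(c,325,155,120,95,6); cv2.imwrite("pics/a.png",a)
b=crop(c,185,190,100,60,8)
cv2.imwrite("pics/b.png",b)
E
```

```text
(no output)
```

View pics/a.png

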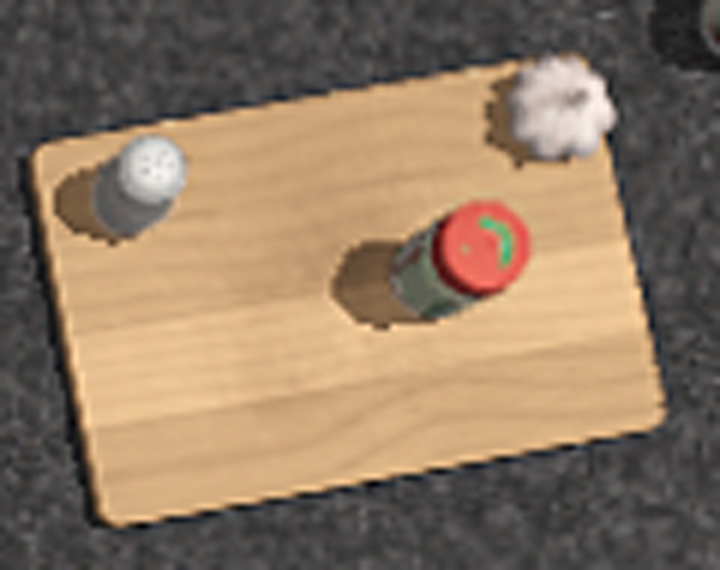

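View pics/b.png

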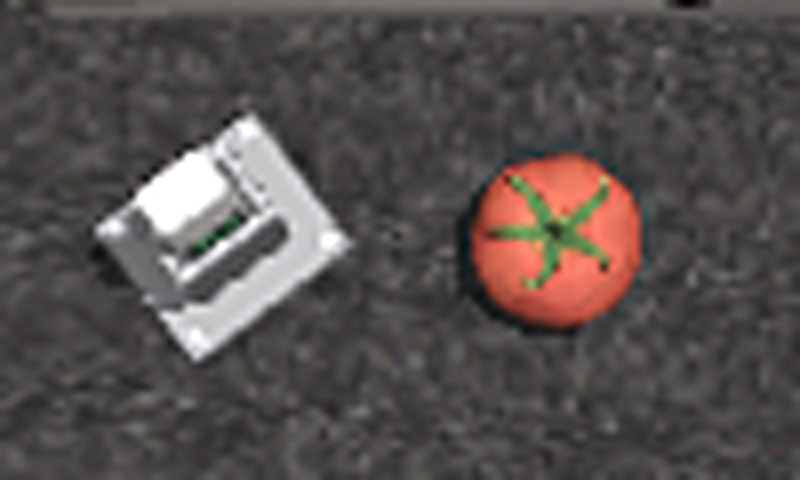

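The crops show the jar lid centre at (483,247) with the board corners clear. The meter's white top is centred at about (192,192), with its green display facing down-right towards the robot. The stand base corners are (97,230), (250,115), (350,242) and (197,358).

Run:
```python
from h import *
c=r.camera("top")
A=lambda x,y,z:back(c,((x+.5)/6-.5+325,(y+.5)/6-.5+155),z)[:2]
B=lambda x,y,z:back(c,((x+.5)/8-.5+185,(y+.5)/8-.5+190),z)[:2]
q=[A(*p,.022) for p in((30,143),(597,50),(672,428),(97,530))]
print("board",np.round(q,4),"c",np.mean(q,0),[np.linalg.norm(q[i]-q[i-1]) for i in range(4)])
for e in (q[0]-q[1],q[3]-q[2]): print("y dir",np.arctan2(*e[::-1])-np.pi/2)
print("jar",A(483,247,.128), "salt top",A(153,172,.112),"garlic",A(560,108,.05))
for z in (.0,.008):
    s=[B(*p,z) for p in((97,230),(250,115),(350,242),(197,358))]
    print("stand",z,np.mean(s,0),[np.linalg.norm(s[i]-s[i-1]) for i in range(4)])
print("yaw y",[np.degrees(np.arctan2(*(e)[::-1]))-90 for e in(s[0]-s[1],s[3]-s[2])],[np.degrees(np.arctan2(*(e)[::-1])) for e in(s[1]-s[2],s[0]-s[3])])
print("meter top",B(192,190,.143),"tomato",B(557,242,.0325))
t=r.sense()
print(t["time"],cv2.Rodrigues(t["orientation"])[0].round(3).tolist())
# lid segmentation: red blob
im=c["color"].astype(int);m=((im[...,0]>150)&(im[...,1]<110)&(im[...,2]<110)).astype(np.uint8)
n,l,st,ce=cv2.connectedComponentsWithStats(m)
for i in range(1,n):
    if st[i,4]>30:print(st[i],ce[i],back(c,ce[i],.128)[:2])
# refine meter by overlay of model
w=[]
cx,cy=np.mean(s,0);
yaw=np.arctan2(*(s[0]-s[1])[::-1])-np.pi/2
R=np.array([[np.cos(yaw),-np.sin(yaw)],[np.sin(yaw),np.cos(yaw)]])
img=crop(c,185,190,100,60,8)
for hx,hy,z,col in((33,38,.0,(0,0,255)),(33,38,.008,(0,128,255)),(17,22,.078,(0,255,0)),(10,15,.143,(255,0,0))):
    P=[list(np.array([cx,cy])+R@np.array([a*hx,b*hy])/1000)+[z] for a,b in((1,1),(1,-1),(-1,-1),(-1,1))]
    uv=((proj(c,P)-[185,190]+.5)*8-.5).astype(int); cv2.polylines(img,[uv],True,col,1)
cv2.imwrite("pics/c.png",img)
```

```text
board [[ 0.5948  0.0418]
 [ 0.645  -0.2583]
 [ 0.4465 -0.2882]
 [ 0.3964  0.0119]] c [ 0.52068171 -0.12318982] [np.float64(0.20062234644921917), np.float64(0.3042879391209343), np.float64(0.20077204411028002), np.float64(0.304195941665789)]
y dir 0.16575758150371644
y dir 0.1652703239458888
jar [ 0.52341752 -0.16101672] salt top [ 0.56266843 -0.00525916] garlic [ 0.60799605 -0.22762543]
stand 0.0 [0.47247548 0.4019266 ] [np.float64(0.06302572896272991), np.float64(0.07351014823361522), np.float64(0.06291142117947701), np.float64(0.07338730546510698)]
stand 0.008 [0.47155666 0.40106519] [np.float64(0.06268815004498975), np.float64(0.07311641258482474), np.float64(0.06257445451800724), np.float64(0.0729942277877439)]
yaw y [np.float64(37.30881643034556), np.float64(37.39626803822932)] [np.float64(38.33303662006678), np.float64(38.44295093363035)]
meter top [0.47218291 0.39769073] tomato [0.46624717 0.27304031]
0.2 [[-0.952, 0.307, -0.0], [0.307, 0.952, -0.001], [-0.0, -0.001, -1.0]]
[473 171   8   7  38] [476.57894737 174.26315789] [ 0.58747355 -0.380694  ]
[468 178  17  14  97] [476.87628866 185.06185567] [ 0.55521657 -0.37932084]
[399 189  14  16  98] [405.01020408 195.26530612] [ 0.52482581 -0.16086397]
[146 211  20  21 317] [155.44479495 221.0851735 ] [0.45222814 0.54965189]
[245 210  20  20 132] [254.28030303 220.72727273] [0.45285811 0.27069051]
```

View pics/c.png

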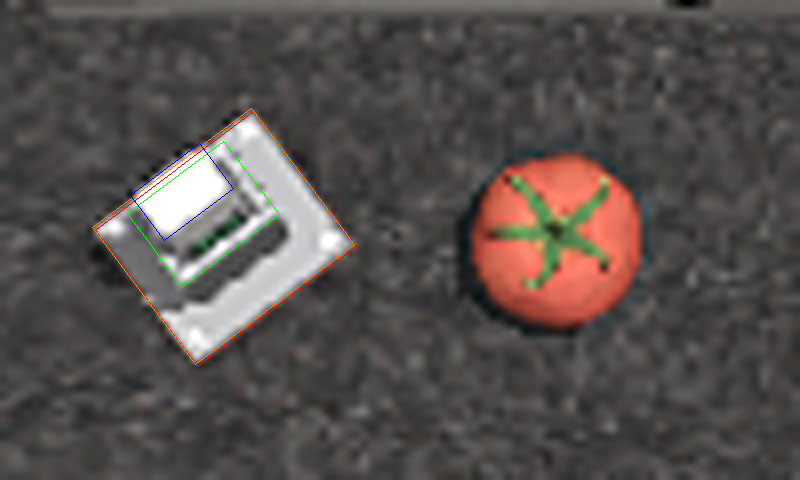

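The overlay of the model fits the stand (base, pocket and top outlines align). The jar is at about (0.524,-0.161) and the meter at about (0.4715,0.400), yaw 38°. First I align the tool with the world axes and start crossing with the arm drawn in.

>>> {"api": "play_rows", "payload": {
  "motion": [
    [[0,0,0],-0.105,0],
    [[0,0,0],-0.105,0],
    [[0,0,0],-0.103,0],
    [[-17.5,-27,0],0,0],
    [[-17.5,-27,0],0,0]
  ]
}}

```text
time: 0.62
position: [0.2256, 0.541, 0.1986]
orientation: [0.008, -3.141, 0.001]
ft_force: [1.5, -0.9, 0.1]
gripper_width: 0.0867
finger_force: 0.0
```

>>> {"api": "play_rows", "payload": {
  "motion": [
    [[-17.5,-27,0],0,0],
    [[-17.5,-27,0],0,0],
    [[-17.5,-27,0],0,0],
    [[-17.5,-27,0],0,0],
    [[-17.5,-27,0],0,0]
  ]
}}

```text
time: 1.03
position: [0.315, 0.4045, 0.1993]
orientation: [0.002, -3.142, -0.0]
ft_force: [0.7, -0.6, -0.8]
gripper_width: 0.087
finger_force: 0.0
```

>>> {"api": "play_rows", "payload": {
  "motion": [
    [[-17.5,-27,0],0,0],
    [[-17.5,-27,0],0,0],
    [[0,0,0],0,0]
  ]
}}

```text
time: 1.28
position: [0.3536, 0.3464, 0.1996]
orientation: [0.011, 3.14, -0.002]
ft_force: [0.7, 0.4, -0.1]
gripper_width: 0.087
finger_force: 0.0
```

>>> {"api": "play_rows", "payload": {
  "motion": [
    [[-6,-32,0],0,0],
    [[-6,-32,0],0,0],
    [[-6,-32,0],0,0],
    [[-6,-32,0],0,0],
    [[-6,-32,0],0,0]
  ]
}}

```text
time: 1.7
position: [0.3796, 0.1907, 0.1993]
orientation: [0.002, -3.142, -0.0]
ft_force: [0.7, 0.1, -0.1]
gripper_width: 0.0869
finger_force: 0.0
```

>>> {"api": "play_rows", "payload": {
  "motion": [
    [[-6,-32,0],0,0],
    [[-6,-32,0],0,0],
    [[-6,-32,0],0,0],
    [[-6,-32,0],0,0],
    [[-6,-32,0],0,0]
  ]
}}

```text
time: 2.12
position: [0.4099, 0.0307, 0.1994]
orientation: [-0.002, 3.141, 0.001]
ft_force: [1.5, 0.7, -0.0]
gripper_width: 0.087
finger_force: 0.0
```

>>> {"api": "play_rows", "payload": {
  "motion": [
    [[-12,-32,0],0,0],
    [[-12,-32,0],0,0],
    [[-16,-32,0],0,0],
    [[-16,-32,0],0,0],
    [[-16,-32,0],0,0]
  ]
}}

```text
time: 2.53
position: [0.4827, -0.1293, 0.1996]
orientation: [-0.002, 3.141, 0.0]
ft_force: [0.5, -0.1, -0.5]
gripper_width: 0.0871
finger_force: 0.0
```

>>> {"api": "play_rows", "payload": {
  "motion": [
    [[-20,-15,0],0,0],
    [[-18,-10,0],0,0],
    [[0,0,0],0,0],
    [[0,0,0],0,0]
  ]
}}

```text
time: 2.87
position: [0.5202, -0.1531, 0.1987]
orientation: [0.0, -3.14, 0.002]
ft_force: [0.1, -0.1, -0.1]
gripper_width: 0.0869
finger_force: 0.0
```

Run:
```python
from h import *
c=r.camera("wrist");cv2.imwrite("pics/w1.png",c["color"][:,:,::-1])
s=r.sense();print(s["time"],s["position"],s["joints"])
print("predicted jar lid px",proj(c,[[.5238,-.161,.128]]))
```

```text
2.9167 [ 0.51970723 -0.15251364  0.19888842] [-0.44101653  0.1639607   0.72122832  1.7159156  -0.11129825  1.30479063
  1.87468069]
predicted jar lid px [[273.11360559 216.52417365]]
```

View pics/w1.png

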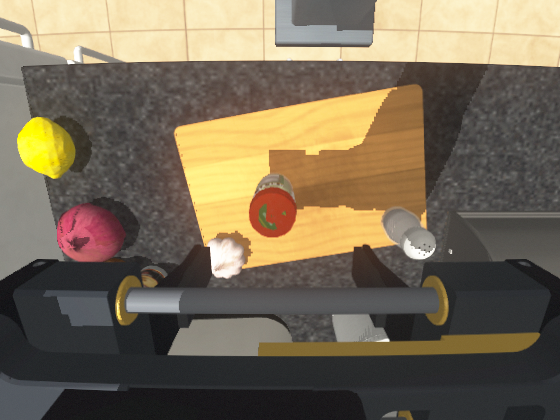

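The wrist view shows the jar lid at about (272,211), within a few mm of the prediction (273,216). I descend and grip.

>>> {"api": "play_rows", "payload": {
  "motion": [
    [[-2,-8,25],0,0],
    [[0,0,25],0,0],
    [[0,0,25],0,0],
    [[0,0,20],0,0],
    [[0,0,12],0,0]
  ]
}}

```text
time: 3.33
position: [0.5206, -0.1593, 0.0905]
orientation: [0.003, -3.14, -0.002]
ft_force: [-0.5, 0.8, 1.1]
gripper_width: 0.0873
finger_force: 0.0
```

>>> {"api": "play_rows", "payload": {
  "motion": [
    [[0,0,0],0,0],
    [[0,0,0],0,1],
    [[0,0,0],0,1],
    [[0,0,0],0,1],
    [[0,0,0],0,1]
  ]
}}

```text
time: 3.75
position: [0.5228, -0.1607, 0.0934]
orientation: [-0.002, 3.14, 0.0]
ft_force: [-0.3, -0.4, 0.2]
gripper_width: 0.0681
finger_force: 0.0
```

>>> {"api": "play_rows", "payload": {
  "motion": [
    [[0,0,0],0,1],
    [[0,0,0],0,1],
    [[0,0,0],0,1],
    [[0,0,0],0,1],
    [[0,0,0],0,1]
  ]
}}

```text
time: 4.17
position: [0.5222, -0.1608, 0.0924]
orientation: [-0.002, 3.141, 0.0]
ft_force: [-0.2, 0.2, 1.7]
gripper_width: 0.0439
finger_force: 30.0
```

>>> {"api": "play_rows", "payload": {
  "motion": [
    [[0,0,-20],0,1],
    [[0,0,-20],0,1],
    [[0,0,-20],0,1],
    [[18,0,-20],0,1],
    [[18,0,0],0,1]
  ]
}}

```text
time: 4.58
position: [0.4876, -0.1615, 0.1754]
orientation: [-0.002, 3.138, -0.002]
ft_force: [0.1, 0.3, 0.1]
gripper_width: 0.0436
finger_force: 30.0
```

>>> {"api": "play_rows", "payload": {
  "motion": [
    [[18,16,0],0,1],
    [[18,30,0],0,1],
    [[0,30,0],0,1],
    [[0,30,0],0,1],
    [[0,30,0],0,1]
  ]
}}

```text
time: 5.0
position: [0.4495, -0.0235, 0.1726]
orientation: [-0.001, 3.141, 0.002]
ft_force: [1.0, 0.7, -0.7]
gripper_width: 0.0436
finger_force: 30.0
```

>>> {"api": "play_rows", "payload": {
  "motion": [
    [[0,30,0],0,1],
    [[0,30,0],0,1],
    [[0,30,0],0,1],
    [[0,30,0],0,1],
    [[0,30,0],0,1]
  ]
}}

```text
time: 5.42
position: [0.4494, 0.1266, 0.1723]
orientation: [0.002, -3.141, -0.0]
ft_force: [1.6, 0.8, -1.2]
gripper_width: 0.0435
finger_force: 30.0
```

>>> {"api": "play_rows", "payload": {
  "motion": [
    [[0,20,0],0,1],
    [[0,10,0],0,1],
    [[0,0,0],0,1],
    [[0,0,0],0,1]
  ]
}}

```text
time: 5.75
position: [0.4498, 0.1542, 0.1721]
orientation: [0.001, -3.141, 0.001]
ft_force: [0.8, 0.5, 0.1]
gripper_width: 0.0438
finger_force: 30.0
```

>>> {"api": "play_rows", "payload": {
  "motion": [
    [[0,0,25],0,1],
    [[0,0,25],0,1],
    [[0,0,25],0,1],
    [[0,0,15],0,1],
    [[0,0,6],0,1]
  ]
}}

```text
time: 6.17
position: [0.4487, 0.1525, 0.0743]
orientation: [-0.002, -3.139, 0.003]
ft_force: [-0.5, -0.8, -0.6]
gripper_width: 0.0438
finger_force: 30.0
```

>>> {"api": "play_rows", "payload": {
  "motion": [
    [[0,0,2],0,1],
    [[0,0,1],0,1],
    [[0,0,1],0,1],
    [[0,0,0],0,1],
    [[0,0,0],0,1]
  ]
}}

```text
time: 6.58
position: [0.4503, 0.1554, 0.0731]
orientation: [-0.002, 3.14, 0.001]
ft_force: [1.3, 0.0, -1.0]
gripper_width: 0.0436
finger_force: 30.0
```

>>> {"api": "play_rows", "payload": {
  "motion": [
    [[0,0,1],0,1],
    [[0,0,0.5],0,1],
    [[0,0,0],0,1],
    [[0,0,0],0,1]
  ]
}}

```text
time: 6.92
position: [0.4498, 0.1552, 0.0709]
orientation: [-0.002, 3.142, 0.0]
ft_force: [0.3, 0.1, -0.7]
gripper_width: 0.0432
finger_force: 30.0
```

>>> {"api": "play_rows", "payload": {
  "motion": [
    [[0,0,0.5],0,1],
    [[0,0,0.5],0,1],
    [[0,0,0],0,1],
    [[0,0,0],0,1]
  ]
}}

```text
time: 7.25
position: [0.4501, 0.1553, 0.0702]
orientation: [-0.002, 3.141, 0.001]
ft_force: [-1.5, -1.2, 4.5]
gripper_width: 0.0436
finger_force: 30.0
```

>>> {"api": "play_rows", "payload": {
  "motion": [
    [[0,0,0],0,0],
    [[0,0,0],0,0],
    [[0,0,0],0,0],
    [[0,0,0],0,0],
    [[0,0,0],0,0]
  ]
}}

```text
time: 7.67
position: [0.4496, 0.1552, 0.0697]
orientation: [0.002, -3.141, 0.0]
ft_force: [0.2, 0.8, -0.4]
gripper_width: 0.0691
finger_force: 0.0
```

>>> {"api": "play_rows", "payload": {
  "motion": [
    [[0,0,0],0,0],
    [[0,0,0],0,0],
    [[0,0,0],0,0],
    [[0,0,-15],0,0],
    [[0,0,-20],0,0]
  ]
}}

```text
time: 8.08
position: [0.4486, 0.1546, 0.1039]
orientation: [0.002, -3.139, 0.003]
ft_force: [-0.3, -0.6, 0.0]
gripper_width: 0.0865
finger_force: 0.0
```

>>> {"api": "play_rows", "payload": {
  "motion": [
    [[0,0,-25],0,0],
    [[0,0,-30],0,0],
    [[0,0,-30],0,0],
    [[0,0,-15],0,0],
    [[0,0,0],0,0]
  ]
}}

```text
time: 8.5
position: [0.4514, 0.156, 0.2085]
orientation: [-0.002, 3.137, 0.005]
ft_force: [1.1, 0.3, -0.7]
gripper_width: 0.0867
finger_force: 0.0
```

Run:
```python
from h import *
c=r.camera("top")
o=[crop(c,340,170,100,75,4),crop(c,235,170,100,75,4)]
B=lambda p:p
cv2.imwrite("pics/d.png",np.vstack([np.hstack(o),np.hstack([crop(c,185,190,100,60,4),np.zeros((240,400,3),np.uint8)])]))
m=cv2.inRange(c["color"],(0,0,0),(110,90,80));P=back
uv=proj(c,[[.5235,-.161,.022]])[0];print(uv)
u0,v0=(uv-14).astype(int);cv2.imwrite("pics/mark.png",crop(c,u0,v0,28,28,20));print(u0,v0)
print(r.sense()["position"],r.sense()["joints"])
```

```text
[395.42285274 201.26030155]
381 187
[0.45061367 0.15565153 0.20634662] [-0.8010859  -0.02016601  0.37131736  1.84777296  0.00690664  1.30933874
  1.14043362]
```

View pics/d.png

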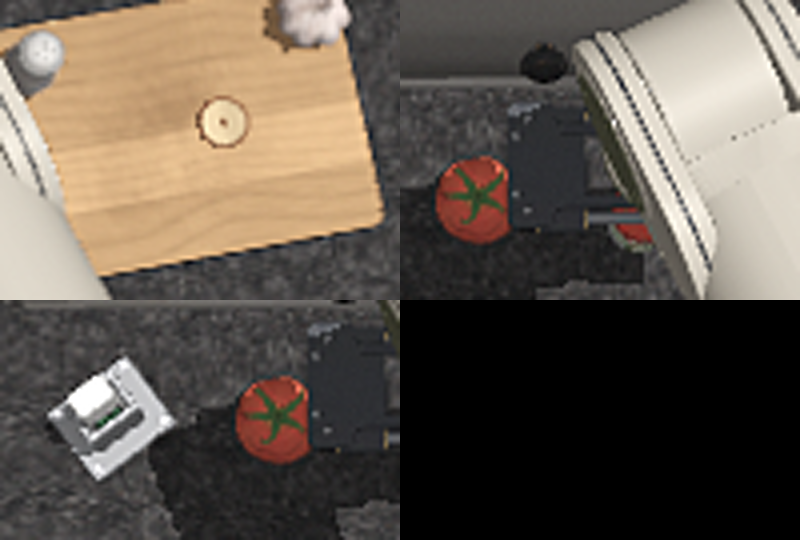

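View pics/mark.png

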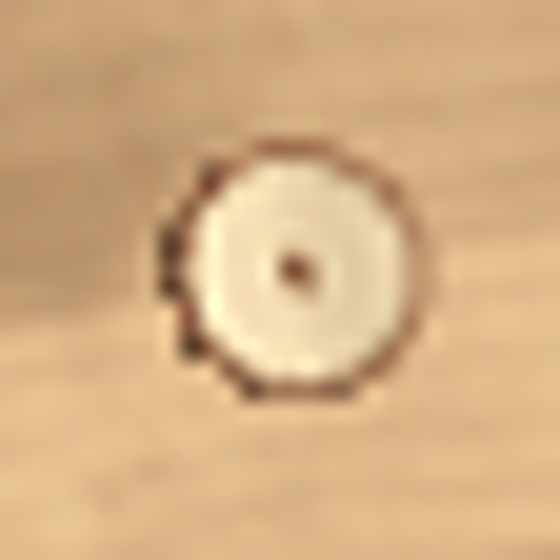

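The mark's dot is at crop (297,270), which is image pixel (395.4,200.0). The tomato and the salt look untouched and the jar stands. Before grasping the meter I check the bread bin's clearance.

Run:
```python
from h import *
k=560/800
c=r.camera("top");print("mark",back(c,(395.38,200.0),.022))
for p in((265,273),(302,273),(380,273)):
  print("bin front edge",[back(c,(p[0]*k,p[1]*k),z).round(3)[:2].tolist() for z in(0,.05,.1)])
s=r.camera("side")
for p in((293,378),(165,310)): print("side ground",back(s,(p[0]*k,p[1]*k),0).round(3))
# silhouettes: bin end-cap outline pixels at plane y=Y
R=cv2.Rodrigues(np.array(s["rvec"]))[0];o=-R.T@np.array(s["tvec"]).ravel()
cv2.imwrite("pics/bin.png",crop(s,110,120,190,150,4))
P=[[x,back(c,(265*k,273*k),0)[1],z] for x in(.52,.56,.6,.65) for z in(0,.1,.15,.2,.25)]
for a,b in zip(P,(proj(s,P)-[110,120]+.5)*4): print(np.round(a,3),b.round())
```

```text
mark [ 0.52742692 -0.1610241   0.022     ]
bin front edge [[0.56, 0.487], [0.551, 0.479], [0.543, 0.471]]
bin front edge [[0.56, 0.406], [0.551, 0.401], [0.542, 0.395]]
bin front edge [[0.559, 0.237], [0.551, 0.237], [0.542, 0.238]]
side ground [0.569 0.472 0.   ]
side ground [0.955 0.426 0.   ]
[0.52  0.487 0.   ] [430. 619.]
[0.52  0.487 0.1  ] [414. 500.]
[0.52  0.487 0.15 ] [406. 435.]
[0.52  0.487 0.2  ] [397. 365.]
[0.52  0.487 0.25 ] [387. 292.]
[0.56  0.487 0.   ] [380. 599.]
[0.56  0.487 0.1  ] [362. 481.]
[0.56  0.487 0.15 ] [352. 416.]
[0.56  0.487 0.2  ] [341. 348.]
[0.56  0.487 0.25 ] [330. 275.]
[0.6   0.487 0.   ] [332. 580.]
[0.6   0.487 0.1  ] [311. 462.]
[0.6   0.487 0.15 ] [300. 398.]
[0.6   0.487 0.2  ] [288. 330.]
[0.6   0.487 0.25 ] [276. 258.]
[0.65  0.487 0.   ] [274. 556.]
[0.65  0.487 0.1  ] [250. 440.]
[0.65  0.487 0.15 ] [237. 377.]
[0.65  0.487 0.2  ] [224. 310.]
[0.65  0.487 0.25 ] [210. 239.]
```

View pics/bin.png

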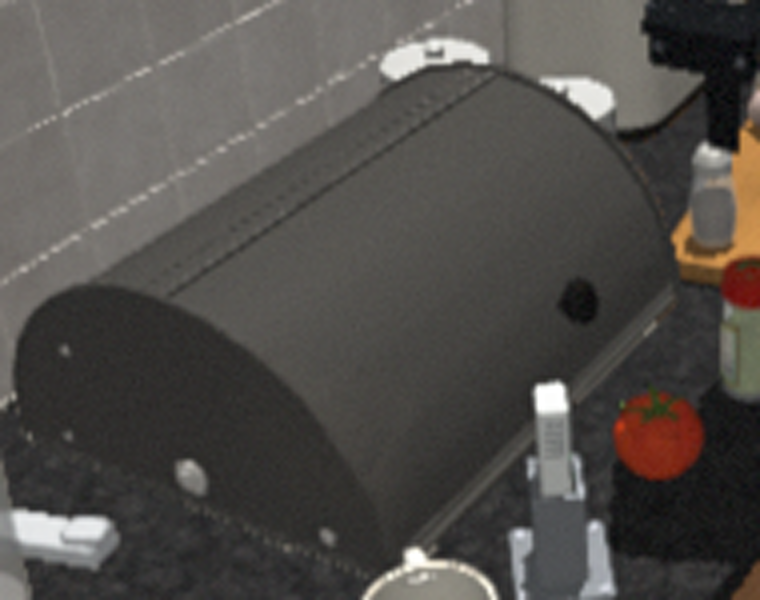

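The bin's front bottom edge is at x≈0.56 and it recedes above, so the gripper body (z>0.17) clears it. The mark is at (0.5274,-0.1610). Now over to the meter.

>>> {"api": "play_rows", "payload": {
  "motion": [
    [[-2,27,0],0,0],
    [[-2,27,0],0,0],
    [[-2,27,0],0,0],
    [[-2,27,0],0,0],
    [[-2,27,0],0,0]
  ]
}}

```text
time: 9.07
position: [0.4589, 0.291, 0.2032]
orientation: [0.002, -3.14, 0.002]
ft_force: [1.0, -0.0, 0.7]
gripper_width: 0.0867
finger_force: 0.0
```

>>> {"api": "play_rows", "payload": {
  "motion": [
    [[-3,27,0],0,0],
    [[-3,27,0],0,0],
    [[-3,27,0],0,0],
    [[-3,27,0],0,0],
    [[0,0,0],0,0]
  ]
}}

```text
time: 9.48
position: [0.469, 0.4033, 0.2019]
orientation: [0.011, -3.138, 0.001]
ft_force: [-0.8, 0.9, 0.3]
gripper_width: 0.0874
finger_force: 0.0
```

>>> {"api": "play_rows", "payload": {
  "motion": [
    [[0,0,0],0.113,0],
    [[0,0,0],0.113,0],
    [[0,0,0],0.113,0],
    [[0,0,0],0.113,0],
    [[0,0,0],0.113,0]
  ]
}}

```text
time: 9.9
position: [0.471, 0.3975, 0.2031]
orientation: [-0.883, -3.014, 0.004]
ft_force: [0.0, -0.2, 1.0]
gripper_width: 0.0869
finger_force: 0.0
```

>>> {"api": "play_rows", "payload": {
  "motion": [
    [[0,0,0],0.113,0],
    [[0,0,0],0.113,0],
    [[0,0,0],0.113,0],
    [[0,0,0],0,0],
    [[0,0,0],0,0]
  ]
}}

```text
time: 10.32
position: [0.4711, 0.3977, 0.2036]
orientation: [-1.366, -2.829, 0.003]
ft_force: [0.3, 0.2, 0.3]
gripper_width: 0.087
finger_force: 0.0
```

Run:
```python
from h import *
c=r.camera("wrist");s=r.sense();M=cv2.Rodrigues(s["orientation"])[0]
print(s["position"],M.round(3).tolist())
img=c["color"][:,:,::-1].copy()
y=np.radians(38);R=np.array([[np.cos(y),-np.sin(y)],[np.sin(y),np.cos(y)]])
for hx,hy,z,col in((33,38,0,(0,0,255)),(17,22,.078,(0,255,0)),(10,15,.143,(255,0,0))):
    P=[list(np.array([.472,.400])+R@np.array([a*hx,b*hy])/1000)+[z] for a,b in((1,1),(1,-1),(-1,-1),(-1,1))]
    cv2.polylines(img,[proj(c,P).round().astype(int)],True,col,1)
q=proj(c,[[.472,.4,.1]])[0].astype(int);print(q)
img=img[max(q[1]-110,0):q[1]+110,max(q[0]-140,0):q[0]+140]
cv2.imwrite("pics/w2.png",cv2.resize(img,None,fx=2.7,fy=2.7))
```

```text
[0.4711864  0.3978427  0.20392037] [[-0.623, 0.783, -0.001], [0.783, 0.623, -0.001], [-0.0, -0.001, -1.0]]
[283 201]
```

View pics/w2.png

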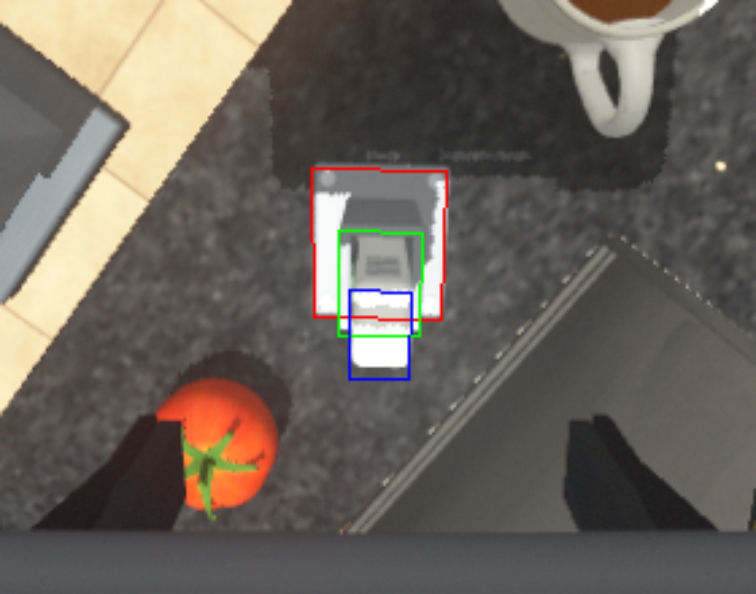

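The wrist view, with the stand model overlaid, fits well: the meter is centred at column 380 between the fingers. I descend and grip.

>>> {"api": "play_rows", "payload": {
  "motion": [
    [[3,2,20],0,0],
    [[0,0,25],0,0],
    [[0,0,20],0,0],
    [[0,0,15],0,0],
    [[0,0,5],0,0]
  ]
}}

```text
time: 10.78
position: [0.47, 0.4006, 0.1168]
orientation: [-1.366, -2.828, 0.006]
ft_force: [-0.1, -0.3, -0.3]
gripper_width: 0.0871
finger_force: 0.0
```

>>> {"api": "play_rows", "payload": {
  "motion": [
    [[0,0,0],0,0],
    [[0,0,0],0,1],
    [[0,0,0],0,1],
    [[0,0,0],0,1],
    [[0,0,0],0,1]
  ]
}}

```text
time: 11.2
position: [0.4716, 0.4022, 0.1208]
orientation: [1.37, 2.827, 0.002]
ft_force: [0.1, -0.1, -0.2]
gripper_width: 0.068
finger_force: 0.0
```

>>> {"api": "play_rows", "payload": {
  "motion": [
    [[0,0,0],0,1],
    [[0,0,0],0,1],
    [[0,0,0],0,1],
    [[0,0,0],0,1],
    [[0,0,0],0,1]
  ]
}}

```text
time: 11.62
position: [0.4712, 0.4018, 0.1199]
orientation: [-1.37, -2.827, -0.0]
ft_force: [0.3, -0.1, -0.1]
gripper_width: 0.0349
finger_force: 0.0
```

>>> {"api": "play_rows", "payload": {
  "motion": [
    [[0,0,0],0,1],
    [[0,0,0],0,1],
    [[0,0,0],0,1],
    [[0,0,0],0,1],
    [[0,0,0],0,1]
  ]
}}

```text
time: 12.03
position: [0.4715, 0.4021, 0.1209]
orientation: [1.37, 2.827, 0.002]
ft_force: [-4.0, -1.7, 8.4]
gripper_width: 0.0039
finger_force: 4.4
```

The opening fell to 4 mm, so the meter was missed or squeezed out. I look.

Run:
```python
from h import *
s=r.sense();print(s["gripper_width"],s["finger_force"],s["ft_force"],s["position"])
a=r.camera("side");b=r.camera("wrist");t=r.camera("top")
cv2.imwrite("pics/e.png",np.hstack([cv2.resize(crop(a,190,180,120,120,3),(266,400)) if 0 else crop(a,190,170,130,150,3),crop(b,180,120,200,150,2)[:300].copy() if 0 else cv2.resize(b["color"][100:320,130:430,::-1],(400,450))]))
```

```text
0.003894838731252735 4.415878134313971 [-3.97506252 -1.70488834  8.43736211] [0.4715462  0.40214475 0.12089881]
```

View pics/e.png

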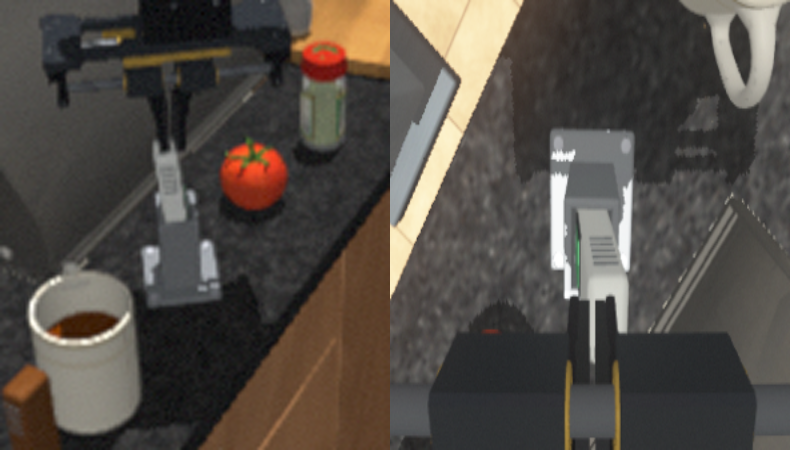

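I have now viewed 11 pictures, one over the limit of 10, so from here I use only numbers from image code. In this view the meter is leaning beside the closed fingers, towards +tool x. I check by projection.

Run:
```python
from h import *
s=r.sense();M=cv2.Rodrigues(s["orientation"])[0];p=s["position"]
w=r.camera("wrist");a=r.camera("side")
tip=p+M[:,2]*.014
for n,P in(("tip",tip),("tip+x9",tip+M[:,0]*.0095),("meter top c",[.4705,.402,.143]),("top +y edge",[.4705-.0092,.402+.0118,.143]),("top -y edge",[.4705+.0092,.402-.0118,.143])):
    q=proj(w,[P])[0];e=proj(a,[P])[0]
    print(n,"wrist e-pic",((q-[130,100])*[400/300,450/220]+[390,0]).round(),"side e-pic",((e-[190,170])*3).round())
def amap(c,u0,v0,w_,h_,st):
    g=c["color"][v0:v0+h_:st,u0:u0+w_:st].astype(int);m=g.mean(2)
    sat=g.max(2)-g.min(2)
    ch=" .:-=+*#%@"
    for i,row in enumerate(m): print(v0+i*st,"".join("G" if (g[i,j,1]-max(g[i,j,0],g[i,j,2])>25) else ("R" if sat[i,j]>80 else ch[min(9,int(x/25.6))]) for j,x in enumerate(row)))
print("side");amap(a,225,200,50,75,1)
```

```text
tip wrist e-pic [591. 279.] side e-pic [174. 177.]
tip+x9 wrist e-pic [591. 254.] side e-pic [175. 184.]
meter top c wrist e-pic [590. 322.] side e-pic [173. 143.]
top +y edge wrist e-pic [590. 276.] side e-pic [175. 153.]
top -y edge wrist e-pic [590. 366.] side e-pic [171. 133.]
side
200 :::::::-............. .  . ...............::::-:-:
201 ::::::::......... ..        .............::::::-=:
202 :::::::::.......            .:..........::::-:-=:.
203 :::::::::::::::    .        ...........:::::::=-::
204 :::::::::::::::.    ....   ...........:::::::-::::
205 :::::::::::::::.    . ..   ..........:::::::::..:.
206 ::::::::::::::::.   ....   ......:..::::-::::.....
207 ::::::::::::::::.   ....   ........::::-::::.:.::.
208 ::::::::::::::::.   ....   .......:::::::::.::::..
209 :::::::::::::::::. . . .   ......::::-::::...:....
210 :::::::::::::::::.  ....  ......::::-::::.........
211 :::::::::::::::::.  .. .  .....::::-::::..........
212 ::::::::::::::::::. .. .  .....:::-::::...........
213 ::::::::::::::::::.  ...  ...:::::::::.......:::..
214 ::::::::::::::::...    .. ..::::::::::.
[... 2609 characters left out ...]
..:::+**-::-------------+*+++=:.:.::.  ..:
263 ++==-::....::+*+-:::------------=+----:......   .:
264 +++===-:...::=+-::::---------------===:......  ..:
265 ++++===:...::--::::----------:-===-+++:.      . ..
266 ++++====:....::::::::---::-:::-+++--=-:.   . .. ..
267 ++++====:. ...:---:::::::::::::-------:. .. .    .
268 ++++====-. ...:----::::::::::---------:.  ..  .   
269 ++++=====:  ..:----:-::--------------::..  .   .  
270 +++++====:.  .:------------:-:::::..... .     .   
271 ++++=====:. ..:---::::::::.......  .... .  ..     
272 ++++=====:. ...::........    .. ... . .   ...     
273 =+++=====:. . . .  . ...       ...    ......      
274 -=====+#+:. .     ..   .  ..     ..  ....  ..  .
```

Run:
```python
from h import *
def amap(c,u0,v0,w_,h_):
    g=c["color"][v0:v0+h_,u0:u0+w_].astype(int);m=g.mean(2);sat=g.max(2)-g.min(2)
    ch=" .:-=+*#%@"
    for i,row in enumerate(m): print(v0+i,"".join("G" if (g[i,j,1]-max(g[i,j,0],g[i,j,2])>25) else ("R" if sat[i,j]>80 else ch[min(9,int(x/25.6))]) for j,x in enumerate(row)))
w=r.camera("wrist");print("wrist cols 240..340");amap(w,240,160,90,130)
s=r.sense();print(s["position"],s["gripper_width"],s["finger_force"],s["ft_torque"])
```

```text
wrist cols 240..340
160 .::.::::::::::::::::.....:::.:..::::...::::....:::::::::::::::......................:.....
161 :::..:::::::::::::::......::.:...::.....::::..:::::::::::::::......................::.....
162 ::.:.::.:..::::::::::::::::::::::::::::::::..::::::.:.....:::......................:......
163 ::.::.::..::-=-=---==----------------------:----------==::::::::::-:::::.................:
164 :....:::..:===========================================*+==-==--=-===----::..:::..........:
165 ....::::..:==============================================================-:::::...........
166 ..:.:::..:-===+++++======================================================-::::::..........
167 .:::::::..-==++****+=============================================+++++===-::.::...........
168 :.:::::..:-==+******+===========================================+****+===-::::............
169 ::::::...:-==*******+==========================================++*****+==-::::..:.........
170 ::::::.:.:-==+******+==========================================+*******==-.::::...........
171 :::::::..:-==+******+==========
[... 10682 characters left out ...]
.................
284 ........................:RRR-:...........::...........--RR-...............................
285 ........................:RRR-:...........:............--RR-...............................
286 ........................:RR--:........................:-RR-...............................
287 ........................:RRR-:...........::...........:-RR-...............................
288 ........................:RRR-::::::::::::::::::::::::::-RRR...............................
289 ........................:RRR-::::::::::::::::::::::::::-RRR:..............................
[0.47115565 0.40182599 0.12106633] 0.0006617683382977153 5.096953848260455 [-0.77056217  0.90504635  0.02600745]
```

>>> {"api": "play_rows", "payload": {
  "motion": [
    [[0,0,0],0,0],
    [[0,0,0],0,0],
    [[0,0,0],0,0],
    [[0,0,0],0,0],
    [[0,0,0],0,0]
  ]
}}

```text
time: 12.75
position: [0.4713, 0.402, 0.12]
orientation: [1.37, 2.827, 0.001]
ft_force: [-0.6, -0.2, 3.1]
gripper_width: 0.0262
finger_force: 1.4
```

>>> {"api": "play_rows", "payload": {
  "motion": [
    [[0,0,0],0,0],
    [[0,0,0],0,0],
    [[0,0,0],0,0],
    [[0,0,0],0,0],
    [[0,0,0],0,0]
  ]
}}

```text
time: 13.17
position: [0.471, 0.4017, 0.1196]
orientation: [-1.37, -2.827, 0.001]
ft_force: [-0.8, -0.1, -0.2]
gripper_width: 0.0592
finger_force: 0.0
```

```bash
cat >> h.py <<'E'
def amap(c,u0,v0,w_,h_,st=1):
    g=c["color"][v0:v0+h_:st,u0:u0+w_:st].astype(int);m=g.mean(2);sat=g.max(2)-g.min(2)
    ch=" .:-=+*#%@"
    for i,row in enumerate(m): print(v0+i*st,"".join("G" if (g[i,j,1]-max(g[i,j,0],g[i,j,2])>25) else ("R" if sat[i,j]>80 else ch[min(9,int(x/25.6))]) for j,x in enumerate(row)))
E
python3 - <<'E'
from h import *
w=r.camera("wrist");amap(w,200,196,160,70)
s=r.sense();print(s["position"],s["gripper_width"],s["ft_force"])
y=np.radians(38)
for x,yy,z in((-10,15,143),(10,15,143),(10,-15,143),(-10,-15,143)):
    print(x,yy,proj(w,[[.471+(x*np.cos(y)-yy*np.sin(y))/1e3,.4015+(x*np.sin(y)+yy*np.cos(y))/1e3,z/1e3]])[0].round(1))
E
```

```text
196 ---==----:::::::::::::::------===-----:--------:::=%@@@@@@@@@%==================-===------------------====*@@@@%*-----:::::::--------:::::::::::::::------::::::
197 --===----:::::::::::::::-------=----:::------:::::=%@@@@@@@@@#===========================================+%@@@@%*-----::::---------------::::::::::--:::--:::::-
198 -====----::::::::::::::-----:------::::------:-:::=%@@@@@@@@@+===========================================+%@@@@%+------------------------:::::::::::::::--:::::-
199 -===----::::::::--:::::----:::-----::::-----:::---=#@@@@@@@@@+=========+====+===+=+========+==============*@@@@%+--=----------------------:::::::-::::::----:---
200 -===----::::::------:::---:::------:::::----:::---=%@@@@@@@@@+===========================================+%@@@@%+===-----:::-:::-:---------::::---::::::--------
201 ---------::::::-----::::-::::------:::::----:::---=#@@@@@@@@@+==========================================+%@@@@@%+-==----:::::::::::---------:::---:::::::-------
202 ---------::::::------::::::::--------:::----------=#@@@@@@@@@+=====---==++++++++++++=====+++============+%
[... 9926 characters left out ...]
.......................:::::
263 RRRRRRR...............................::::-----:-----::---:::::--+%%@##%%%%%@@%%%%%%%%%%%%%%%@@@#=-------------------------::::-==..........................::::
264 RRRRRR.................................::-------------:------::--+@@@@#@@@%@@@@%%%%%%%%@@@%%@@@@%=-------------------------:::-=+=...........................:::
265 RRRRR..................................::-----------:--------:::-+@@@@@@@@@@@@@@@%@@@@@@@@@@@@@@%=::-:--------------------=::-=++=............................::
[0.47108776 0.40169455 0.11961782] 0.06306162559678472 [ 0.81432535  0.27582777 -0.0088156 ]
-10 15 [264.1 237. ]
10 15 [297.5 237.1]
10 -15 [296.5 281.2]
-10 -15 [264.7 281.1]
```

The meter sprang back upright to its place (columns 266–297 against 264–297 predicted), so nothing is lost. I retry with a slow stepwise closure and watch the width and force.

>>> {"api": "play_rows", "payload": {
  "motion": [
    [[0,0,0],0,0.4],
    [[0,0,0],0,0.5],
    [[0,0,0],0,0.6],
    [[0,0,0],0,0.65],
    [[0,0,0],0,0.68]
  ]
}}

```text
time: 13.63
position: [0.4712, 0.4018, 0.1198]
orientation: [-1.37, -2.827, -0.0]
ft_force: [-0.2, 0.3, 0.6]
gripper_width: 0.0455
finger_force: 0.0
```

>>> {"api": "play_rows", "payload": {
  "motion": [
    [[0,0,0],0,0.7],
    [[0,0,0],0,0.72],
    [[0,0,0],0,0.74],
    [[0,0,0],0,0.76],
    [[0,0,0],0,0.77]
  ]
}}

```text
time: 14.05
position: [0.4712, 0.4018, 0.1199]
orientation: [-1.37, -2.827, -0.0]
ft_force: [-0.0, 0.5, 0.4]
gripper_width: 0.0219
finger_force: 0.0
```

>>> {"api": "play_rows", "payload": {
  "motion": [
    [[0,0,0],0,0.78],
    [[0,0,0],0,0.79],
    [[0,0,0],0,0.8],
    [[0,0,0],0,0.8],
    [[0,0,0],0,0.8]
  ]
}}

```text
time: 14.47
position: [0.4714, 0.402, 0.1202]
orientation: [1.37, 2.827, 0.001]
ft_force: [0.6, -0.1, 3.6]
gripper_width: 0.0178
finger_force: 1.9
```

>>> {"api": "play_rows", "payload": {
  "motion": [
    [[0,0,0],0,0.82],
    [[0,0,0],0,0.82],
    [[0,0,0],0,0.82]
  ]
}}

```text
time: 14.72
position: [0.4714, 0.4019, 0.1202]
orientation: [1.37, 2.827, 0.001]
ft_force: [-0.5, -0.5, 5.4]
gripper_width: 0.0159
finger_force: 2.7
```

>>> {"api": "play_rows", "payload": {
  "motion": [
    [[0,0,-1],0,0.85],
    [[0,0,-1],0,0.85],
    [[0,0,0],0,0.85]
  ]
}}

```text
time: 14.97
position: [0.471, 0.4017, 0.1216]
orientation: [-1.37, -2.827, 0.001]
ft_force: [-0.8, -0.5, 0.3]
gripper_width: 0.0136
finger_force: 0.0
```

Run:
```python
from h import *
w=r.camera("wrist");amap(w,240,200,90,66)
s=r.sense();print(s["position"],s["gripper_width"],s["finger_force"],s["ft_force"])
```

```text
200 -----::---=*@@@@@@@@@*==========================================+%@@@@@#====-----::---::::
201 ----------=*@@@@@@@@@*=====---====+++++=========================+%@@@@@#=-==----::::::::::
202 ----------=*@@@@@@@@@*=====----=++****++++++++++++++++---========*@@@@@#--------::::::::::
203 --------=-=*@@@@@@@@@*=====----=*********************+---=======+%@@@@@#-------:::::::::::
204 ----------=*@@@@@@@@@*=====---:+*********************+---=======+%@@@@@#-:----::::::::::::
205 ----------=*@@@@@@@@@*=====---:+*********************+=--========*@@@@%#--:----::::::::---
206 ----------=*@@@@@@@@@*=====--:-+*********************+=--=======+%@@@@%#------:::::::::---
207 -----------*@@@@@@@@@*=====--:-**********************+=--======+%@@@@@%*-------::::::::---
208 -----------+@@@@@@@@@*=====--:-**********************+=--=====+%@@@@@@%*-------:::::::---:
209 -----------*@@@@@@@@@*=====--:=***********************=--=====*@@@@@@@%*---------::::::-:-
210 ------:----*@@@@@@@@@*=====--:=***********************+--=====*@@@@@@@%*------------:-----
211 ----::::::-*@@@@@@@@@*=====--:+********************
[... 4567 characters left out ...]
::::........:-------===------:::
260 :::---------:........::::...::=%%%%%%%%%%%%%%%%%%%%%#:::::::.::.......:--------=------:::-
261 :::---------:........:.:::::::-#%%%%%%%%%%%%%%%%%%%#*::::::::::........:------------::::-=
262 ::::-:::---:..........:.::.:::-*%%%%%%%%%%%%%%%@@%%#+.::::::.::........:----:::--:::::::--
263 .:::::::---............::::.::-*%%%%%%%%%%%%%%@@@@%#+.:::::..::.........:---::::::::::::::
264 .......:--:.............:.::..-*%%%%%%%%%%%%%%@@@@@@+:.:::::::...........:--::.:.:..:.....
265 .......:-:...............:....-*%%%%%%%%%%%%%@@@@@@@%.::::::::...........:--.:.:...::.:...
[0.47097619 0.40170563 0.12156565] 0.013379808379842548 0.0 [ 0.19296903 -0.34630111  0.39845136]
```

This settles it: both fingers rest on the top edges of the meter. The force is vertical and vanished after a 2 mm lift, so the real fingertips sit about 35 mm higher than I assumed. I open and go 34 mm lower, watching the force.

>>> {"api": "play_rows", "payload": {
  "motion": [
    [[0,0,-3],0,0],
    [[0,0,0],0,0],
    [[0,0,0],0,0],
    [[0,0,0],0,0],
    [[0,0,0],0,0]
  ]
}}

```text
time: 15.43
position: [0.4711, 0.4018, 0.1248]
orientation: [-1.37, -2.827, 0.0]
ft_force: [-0.7, -0.7, 0.3]
gripper_width: 0.0386
finger_force: 0.0
```

>>> {"api": "play_rows", "payload": {
  "motion": [
    [[0,0,0],0,0],
    [[0,0,0],0,0],
    [[0,0,6],0,0],
    [[0,0,6],0,0],
    [[0,0,6],0,0]
  ]
}}

```text
time: 15.85
position: [0.471, 0.4017, 0.106]
orientation: [-1.37, -2.827, 0.0]
ft_force: [-0.0, 0.8, -0.4]
gripper_width: 0.0722
finger_force: 0.0
```

Run:
```python
from h import *
from scipy.spatial.transform import Rotation as Ro
s=r.sense();M=cv2.Rodrigues(s["orientation"])[0];p=s["position"]
print(p,s["gripper_width"],s["ft_force"],"joints",s["joints"].round(3))
w=r.camera("wrist")
# project both open finger tips for different tip offsets along tool z
for d in(14,0,-10,-22):
    print(d,[proj(w,[p+M[:,2]*d/1e3+M[:,1]*sg*s["gripper_width"]/2+M[:,0]*e])[0].round(0).tolist() for sg in(-1,1) for e in (.0095,)])
amap(w,120,190,330,80,3)
```

```text
[0.47102439 0.40169562 0.10596871] 0.07215218149354606 [-0.04895027  0.80362918 -0.39191928] joints [-1.059  0.394  0.354  1.611 -0.145  1.163 -0.004]
14 [[231.0, 224.0], [331.0, 224.0]]
0 [[228.0, 231.0], [334.0, 231.0]]
-10 [[225.0, 237.0], [337.0, 237.0]]
-22 [[222.0, 244.0], [340.0, 244.0]]
190 --=*****+:%@@%%#::----:---=----:::...::--::-====-------------===+::-:::::---::.........::......-----:--::---::
193 =*******=+@%@@%:::-:-=------:::::--..:---:.-====-------------==@@----::----::.........::....:::--:--::-------:
196 *******+:%@@@%---:::--------::::::--:----:--====-------------=+@@----:--::-:::::--:::::--:.:::::---::---:---:-
199 ******+-%%@@@#----:----------:::::--=----::+%@@--------------=+@%--::---:::::--:::-:::--:::-::::-------::--::-
202 ******=+@@@@%------:---::-=--:::::-:--:--:-+@@@================@%---------:::::::-=-:---::::::=:--::---:--:::-
205 =****+:%%@@@:------:----::---::--:::--::-:-+@@@===============*@%=--:::-----:::----------:=::::---:::--:-::::-
208 %%+*+-%%%@@#--------:::-:-----::---:::-:---+@@@==--******+=-==*@%:-::::-----::-------::=:==:::::::-:::::::::::
[... 1600 characters left out ...]
----------
253 %::-:-::::-::--::::-:::----:.......---:-----::-@###%%%%%%%%#%-----:------=.......:::::::::-:------------------
256 %:-:--::::::---:::---::---:........:--:-------::-#%%%%%%%%%#------:------:.......::::::::::-------------------
259 ::-::-::::::::-:::-:-:--:...........--:----------#%%%%%%%%##=----:------:=........:::::::::-------------------
262 :::::::::::::::---::::::...........:.:::--=------#%%%%%%%%%#-------=---:=+.........::::::------::::::.........
265 ..............:----:--...............::::--------##%%%%%%%##-------=----=:..........:::::-----................
268 ..............-----:-:..............:..::-----::-#%%%%%%%%##-----------+--...........:::-:----................
```

The finger ends project to about 24 mm behind the reported TCP, so the tips are now at z≈0.130. I descend another 23 mm and close slowly.

>>> {"api": "play_rows", "payload": {
  "motion": [
    [[0,0,8],0,0],
    [[0,0,8],0,0],
    [[0,0,7],0,0.2],
    [[0,0,0],0,0.4],
    [[0,0,0],0,0.6]
  ]
}}

```text
time: 16.32
position: [0.4709, 0.4016, 0.0832]
orientation: [-1.37, -2.827, 0.002]
ft_force: [-0.1, -0.1, 0.9]
gripper_width: 0.0741
finger_force: 0.0
```

>>> {"api": "play_rows", "payload": {
  "motion": [
    [[0,0,0],0,0.7],
    [[0,0,0],0,0.75],
    [[0,0,0],0,0.8],
    [[0,0,0],0,0.9],
    [[0,0,0],0,1]
  ]
}}

```text
time: 16.73
position: [0.4713, 0.4019, 0.0841]
orientation: [1.37, 2.827, 0.001]
ft_force: [-0.0, 0.1, -0.1]
gripper_width: 0.0415
finger_force: 0.0
```

>>> {"api": "play_rows", "payload": {
  "motion": [
    [[0,0,0],0,1],
    [[0,0,0],0,1],
    [[0,0,0],0,1],
    [[0,0,0],0,1]
  ]
}}

```text
time: 17.07
position: [0.4712, 0.4018, 0.0839]
orientation: [-1.37, -2.827, -0.0]
ft_force: [0.2, 0.5, -0.5]
gripper_width: 0.0202
finger_force: 29.9
```

The meter is gripped (20.2 mm, 30 N). I lift it straight up, then turn to heading 0.

>>> {"api": "play_rows", "payload": {
  "motion": [
    [[0,0,-10],0,1],
    [[0,0,-20],0,1],
    [[0,0,-25],0,1],
    [[0,0,-25],0,1],
    [[0,0,-25],0,1]
  ]
}}

```text
time: 17.48
position: [0.4711, 0.4016, 0.1906]
orientation: [-1.371, -2.827, 0.0]
ft_force: [0.4, -0.2, -1.0]
gripper_width: 0.02
finger_force: 29.9
```

>>> {"api": "play_rows", "payload": {
  "motion": [
    [[0,0,-20],0,1],
    [[0,0,0],0,1],
    [[0,0,0],0,1]
  ]
}}

```text
time: 17.73
position: [0.4716, 0.4021, 0.2104]
orientation: [1.37, 2.826, 0.004]
ft_force: [0.7, 0.2, -2.5]
gripper_width: 0.0201
finger_force: 29.9
```

>>> {"api": "play_rows", "payload": {
  "motion": [
    [[0,-25,0],0,1],
    [[0,-25,0],0,1],
    [[0,-25,0],0,1],
    [[0,-25,0],0,1],
    [[0,-20,0],0,1]
  ]
}}

```text
time: 18.15
position: [0.3752, 0.3259, 0.2075]
orientation: [-1.37, -2.827, 0.004]
ft_force: [0.8, 0.7, -1.1]
gripper_width: 0.0197
finger_force: 29.9
```

>>> {"api": "play_rows", "payload": {
  "motion": [
    [[0,0,0],0.112,1],
    [[0,0,0],0.112,1],
    [[0,0,0],0.112,1],
    [[0,0,0],0.112,1],
    [[0,0,0],0.112,1]
  ]
}}

```text
time: 18.57
position: [0.3763, 0.3269, 0.2078]
orientation: [2.105, 2.332, -0.003]
ft_force: [0.6, -0.3, -0.9]
gripper_width: 0.0197
finger_force: 29.9
```

>>> {"api": "play_rows", "payload": {
  "motion": [
    [[0,0,0],0.112,1],
    [[0,0,0],0,1],
    [[0,0,0],0,1]
  ]
}}

```text
time: 18.82
position: [0.3765, 0.3271, 0.2081]
orientation: [2.222, 2.221, -0.002]
ft_force: [-0.1, 0.2, -2.1]
gripper_width: 0.0196
finger_force: 29.9
```

>>> {"api": "play_rows", "payload": {
  "motion": [
    [[-31,2.5,0],0,1],
    [[-31,2.5,0],0,1],
    [[-31,2.5,0],0,1],
    [[-31,2.5,0],0,1],
    [[-31,2.5,0],0,1]
  ]
}}

```text
time: 19.23
position: [0.3885, 0.1709, 0.2084]
orientation: [-2.221, -2.222, 0.001]
ft_force: [0.5, 0.7, -2.4]
gripper_width: 0.0197
finger_force: 29.9
```

>>> {"api": "play_rows", "payload": {
  "motion": [
    [[-31,2.5,0],0,1],
    [[-31,2.5,0],0,1],
    [[-31,2.5,0],0,1],
    [[-31,2.5,0],0,1],
    [[-31,2.5,0],0,1]
  ]
}}

```text
time: 19.65
position: [0.4003, 0.0158, 0.2085]
orientation: [-2.221, -2.221, 0.0]
ft_force: [0.9, 0.3, -1.2]
gripper_width: 0.0199
finger_force: 29.9
```

>>> {"api": "play_rows", "payload": {
  "motion": [
    [[-26,18,0],0,1],
    [[-26,18,0],0,1],
    [[-26,18,0],0,1],
    [[-26,18,0],0,1],
    [[-26,18,0],0,1]
  ]
}}

```text
time: 20.07
position: [0.4908, -0.1144, 0.2091]
orientation: [2.22, 2.222, 0.002]
ft_force: [-0.2, 0.7, -1.0]
gripper_width: 0.0198
finger_force: 29.9
```

>>> {"api": "play_rows", "payload": {
  "motion": [
    [[-26,18,0],0,1],
    [[-20,14,0],0,1],
    [[0,0,0],-0.08,1],
    [[0,0,0],-0.085,1],
    [[0,0,0],0,1]
  ]
}}

```text
time: 20.48
position: [0.5217, -0.1597, 0.2081]
orientation: [-2.027, -2.399, 0.003]
ft_force: [0.2, 0.2, -0.7]
gripper_width: 0.0196
finger_force: 29.9
```

Run:
```python
from h import *
s=r.sense();M=cv2.Rodrigues(s["orientation"])[0];p=s["position"]
print(p,M.round(3).tolist(),s["joints"].round(2),s["ft_force"],s["time"])
foot=p+M[:,2]*(.0839-.008);print("foot est",foot)
for n in("wrist","side","top"):
    c=r.camera(n);q=proj(c,[[.5274,-.161,.022],foot,foot+[0,0,.04]]);print(n,q.round(1).tolist())
    if n=="top": amap(c,360,170,70,50)
    if n=="side":
        u,v=q[1].astype(int);amap(c,u-25,v-45,60,75)
    if n=="wrist":
        u,v=q[0].astype(int);amap(c,max(u-60,0),max(v-60,0),120,130)
```

```text
[ 0.52166449 -0.15968634  0.2080989 ] [[-0.167, 0.986, -0.002], [0.986, 0.167, -0.001], [-0.001, -0.002, -1.0]] [-0.67  0.22  1.03  1.7  -0.19  1.33  0.56] [ 0.16766137  0.16892354 -0.71783612] 20.4833
foot est [ 0.5215423  -0.15975809  0.13219903]
wrist [[285.3, 187.3], [280.7, 211.2], [280.6, 226.2]]
127 --------------------------RRRRRRR---RRRRRRRRRRRRRRRRRRR----------:-----------------------------RRRRRRRRRRRRRRRRRRR------
128 --------------------------RRRRRRR-RRRRRRRRR-RRRRRRRRRRR-R-------------------------------------RRRRRRRRRRRRRRRRRRR-------
129 ---------------------RR---RRRRRRR--RRRRRRRR-RRRRRRRRRRR-R-------------------------------------RRRRRRRRRRRRRRRRRRR-------
130 --------------------RRR---RRRRRRRR--RRRRRRRRRRRRRRRRRRRRR-------------------------------------RRRRRRRRRRRRRRRRRRR-------
131 --------------------RRRR-RRRRRRRRR-RRRRRRRRRRRRRRRRRRRRRR-------------------------------------RRRRRRRRRRRRRRRRRRR-------
132 --------------------RRRRR-RRRRRRRR--RRRRRRRRRRRRRRRRRRRR-----------------------------:--------RRRRRRRRRRRRRRRRRR--------
133 --------------------RRRR---RRRRRR---RRRRRR
[... 23475 characters left out ...]
RRRRRRRRRRRRR+=-:R-:=====
211 ===-----------------====-RRRRRRRRRRRRRRRRRRRRRRRRRRRRRRRRRR--.-=======
212 -------------------------RRRRRRRRRRRRRRRRRRRRRRRRRRRRRRRRRR-. ========
213 -===------------------==-RRRRRRRRRRRRRRRRRRRRRRRRRRRRRRR*RR-..========
214 =====--------------=-----RRRRRRRRRRRRRRRRRRRRRRRRRRRR**RRRR=. =======-
215 ---------------==---------RRRRRRRRRRRRRRRRRRRRRRRRRRRRRRRRR+. -==-:-=-
216 ---------------=---------RRRRRRRRRRRRRRR*RRRRRRRRRRRRRRRRRRR: -===%-=-
217 ====--------------------RRRRRRRRRRRRRRRRRRRRRRRRRRRRRRRRR=:   :===*:=-
218 =-==----------------RR+-RRRRR**RRRRRR***R***RRR*R*RRRRRRR:    .======-
219 --------------------RR=:RRRRRRRRRR*****RRRRRRRRRRRRRRRRRR-     =+===--
```

The projected foot (318,135) matches the side image and the mark's dot is at (395,200) in the top image. I apply a small xy correction and descend to just above the board.

>>> {"api": "play_rows", "payload": {
  "motion": [
    [[-2.2,5.4,0],0,1],
    [[0,0,20],0,1],
    [[0,0,25],0,1],
    [[0,0,25],0,1],
    [[0,0,15],0,1]
  ]
}}

```text
time: 21.05
position: [0.5273, -0.1596, 0.1216]
orientation: [-2.034, -2.392, 0.0]
ft_force: [0.2, 0.5, -2.3]
gripper_width: 0.0198
finger_force: 29.9
```

>>> {"api": "play_rows", "payload": {
  "motion": [
    [[0,0,10],0,1],
    [[0,0,0],0,1],
    [[0,0,0],0,1],
    [[0,0,0],0,1]
  ]
}}

```text
time: 21.38
position: [0.5285, -0.1606, 0.115]
orientation: [2.035, 2.392, 0.002]
ft_force: [0.1, 0.0, -0.8]
gripper_width: 0.0197
finger_force: 29.9
```

Run:
```python
from h import *
s=r.sense();M=cv2.Rodrigues(s["orientation"])[0];p=s["position"]
print(p,M[:,2].round(3),s["ft_force"])
foot=p+M[:,2]*(.0839-.008);print("foot est",foot)
for n in("wrist","top"):
    c=r.camera(n);q=proj(c,[[.5274,-.161,.022],foot]);print(n,q.round(1).tolist())
    print("ring px",[proj(c,[[.5274+.0185*np.cos(a),-.161+.0185*np.sin(a),.022]])[0].round(0).tolist() for a in(0,1.57,3.14,4.71)])
    u,v=q[0].astype(int)
    if n=="wrist": amap(c,u-35,v-28,70,48)
    else: amap(c,u-14,v-14,28,26)
```

```text
[ 0.52850878 -0.16061049  0.11495226] [ 0.002 -0.    -1.   ] [ 0.12176365  0.01415864 -0.78335006]
foot est [ 0.52863263 -0.1606175   0.03905236]
wrist [[279.4, 206.2], [280.7, 211.2]]
ring px [[298.0, 209.0], [282.0, 188.0], [261.0, 203.0], [276.0, 224.0]]
178 RRRRRRRRRRRRRRRRRRRRRRRRRRRRRRRRRRRRRRRRR---R-------------R-RRRRRR--R-
179 RRRRRRRRRRRRRRRRRRRRRRRRRRRRRRRRRRRRRRRRRR----R-----------RRRRRRRR-R--
180 RRRRRRRRRRRRRRRRRRRRRRRRRRRRRRRRRRRRRRRRRRR----------------RRRRRRRR---
181 RRRRRRRRRRRRRRRRRRRRRRRRRRRRRRRRRRRRRRRRRR----R-RRR--R------RRRRRRRR--
182 RRRRRRRRRRRRRRRRRRRRRRRRRRRRRRRRRRRRRRRRRR---R---R--------RRRR-RRRR---
183 RRRRRRRRRRRRRRRRRRRRRRRRRRRRRRRRRRRRRRRRR-----R-RR--------R-RR--R-----
184 RRRRRRRRRRRRRRRRRRRRRRRRRRRRRRRRRRRRRRRRR---RRRRR---------RR-RRRRRRR--
185 RRRRRRRRRRRRRRRRRRRRRRRRRRRRRRRRRRRRRRRRR--R-R--RR----------RRR-RRRRRR
186 RRRRRRRRRRRRRRRRRRRRRRRRRRRRRRR------RRRRRRRRRRRRRRRRR-----RRRRRRRRRRR
187 RRRRRRRRRRRRRRRRRRRRRRRRRRR-----------------RRRRRRRRRR----RRRRRRRRRRR-
188 RRRRRRRRRRRRRRRRRRRRRRRRRRR------------------RRRRRRRRR---R-RRRRRRRRRRR
189 RRRRRRRRRRRRR
[... 3025 characters left out ...]
+=::=**
191 --------:RRRRRRRRR*+=---:=**
192 ---------=RRRRRR*+==-=--:-*#
193 ---------:RRRRR+========:-+*
194 -------:::RRRR=========-::--
195 -------:RR=R#%%======-:.....
196 -------:RR.=+@*======- .....
197 --------=--==*++====-- .....
198 --------::+===++===:.. .....
199 --------::+====+===+++= ....
200 --------:-+===.-+*%%*R= ....
201 --------:-+===#*%#%%*R+ ....
202 ---------.+===%%%#%#+RR ....
203 -----====:#@%%%%%%#*RRR. ...
204 ===---=----+@%%%%%*=RRR- ..:
205 ===---===--.*%%%#*=RRRR-.:-:
206 ===========--==+==RRRRRRRR=:
207 ===========-RRRRRRRRRRRRRR+:
208 ===========-=RRRRRRRRRRRRRR:
209 ===========--RRRRRRRRRRRRRR-
210 =====-=--===-RRRRRRRRRRRRRR-
211 ====---====--RRRRRRRRRRRRRR-
```

The foot is within about 2 mm of the mark centre in both views. I descend to contact in small steps.

>>> {"api": "play_rows", "payload": {
  "motion": [
    [[0,-1,6],0,1],
    [[0,0,5],0,1],
    [[0,0,3],0,1],
    [[0,0,0],0,1],
    [[0,0,0],0,1]
  ]
}}

```text
time: 21.9
position: [0.5265, -0.1605, 0.0996]
orientation: [-2.035, -2.392, 0.001]
ft_force: [0.3, -0.4, -2.2]
gripper_width: 0.0197
finger_force: 29.9
```

>>> {"api": "play_rows", "payload": {
  "motion": [
    [[0,0,2],0,1],
    [[0,0,2],0,1],
    [[0,0,0],0,1],
    [[0,0,0],0,1],
    [[0,0,0],0,1]
  ]
}}

```text
time: 22.32
position: [0.5269, -0.1607, 0.096]
orientation: [2.035, 2.393, 0.0]
ft_force: [-0.2, 0.1, 0.1]
gripper_width: 0.0197
finger_force: 29.9
```

>>> {"api": "play_rows", "payload": {
  "motion": [
    [[0,0,2],0,1],
    [[0,0,1],0,1],
    [[0,0,0],0,1],
    [[0,0,0],0,1],
    [[0,0,0],0,1]
  ]
}}

```text
time: 22.73
position: [0.5269, -0.1606, 0.0929]
orientation: [2.035, 2.393, 0.0]
ft_force: [-0.1, -0.4, 1.5]
gripper_width: 0.0199
finger_force: 29.9
```

>>> {"api": "play_rows", "payload": {
  "motion": [
    [[0,0,1],0,1],
    [[0,0,1],0,1],
    [[0,0,0],0,1],
    [[0,0,0],0,1],
    [[0,0,0],0,1]
  ]
}}

```text
time: 23.15
position: [0.5269, -0.1606, 0.0909]
orientation: [2.035, 2.393, 0.0]
ft_force: [1.4, -0.6, 2.9]
gripper_width: 0.0198
finger_force: 29.9
```

>>> {"api": "play_rows", "payload": {
  "motion": [
    [[0,0,0],0,1],
    [[0,0,0],0,1],
    [[0,0,0],0,1]
  ]
}}

```text
time: 23.4
position: [0.5268, -0.1606, 0.0909]
orientation: [2.036, 2.393, 0.0]
ft_force: [1.6, -1.0, 2.2]
gripper_width: 0.0198
finger_force: 29.9
```

Run:
```python
from h import *
F=[]
for i in range(6):
    c=r.camera("top"); s=r.sense();F.append(s["ft_force"])
print(s["time"],s["position"],cv2.Rodrigues(s["orientation"])[0][:,2].round(4),np.mean(F,0).round(2),s["finger_force"],s["gripper_width"])
q=proj(c,[[.45,.155,.106],[.45,.155,0],[.5274,-.161,.022]]);print(q.round(1))
im=c["color"].astype(int)
for nm,P in(("jar lid",[.45,.155,.106]),("tomato",[.466,.273,.03])):
    u,v=proj(c,[P])[0].astype(int);g=im[v-16:v+17,u-16:u+17];m=(g[...,0]-g[...,1]>70);ys,xs=np.nonzero(m)
    if len(xs):print(nm,len(xs),back(c,(u-16+xs.mean(),v-16+ys.mean()),P[2]).round(3))
u,v=q[2].astype(int);amap(c,u-9,v-9,20,18)
```

```text
23.7 [ 0.52673953 -0.16055328  0.09081092] [ 0.  0. -1.] [ 1.33 -0.6   1.9 ] 29.93410544759172 0.01993900548167401
[[295.  222.5]
 [292.9 226.2]
 [395.4 200. ]]
jar lid 162 [0.451 0.154 0.106]
tomato 267 [0.466 0.272 0.03 ]
191 ------RRRRRRRR=::=**
192 ------=RRRRR**=-:-+*
193 ------:RRRR*===-:-+#
194 -------RR++===-=::=#
195 ------RR*=====-=-:=*
196 ----:R=++====-==:-:-
197 ----:=========-..:..
198 ----:+======++. ....
199 ---::++=+==++-......
200 ---:-++=+==:. . ....
201 ---:-++====:#%# ....
202 --==:+=====%%%% ....
203 ====:-+@@%%%%%#. ...
204 -===-:-**@%%%#=- ...
205 -=====::=%%#*=R= ...
206 ======--:++==RRR  .:
207 =========RRRRRRR:--:
208 ========-=RRRRRRRRR:
```

The net push is about 3.1 N with the foot roughly 7 mm in, and the foot is centred. The jar is upright at (0.451,0.154) and the tomato has not moved. Handing in.

```bash
python3 -c "
from rig import r
print(r.finish_job())"
```

```text
the job is handed in; nothing more can be done
None
```

The job is handed in (no verdict came back): the jar stands upright on the worktop and the meter is still gripped on the mark, display towards the robot, pressing about 3 N with the foot about half in. I viewed 11 pictures, one over the limit of 10, and the first grasp landed on the meter's top because the real fingertips sat about 35 mm higher than the stated tool frame implied.

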